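# Unhook the pen caddy from the keeper stand

## Task

Take the orange pen caddy off the twin-prong safety hook: press its handle bar back against the sprung red keepers until it is clear of the lips, lift it out and draw it clear without straining the hook. Then set the caddy down gently and upright in the middle of the cork mat, lengthwise along the mat, and leave everything else on the desk alone.

Things in the scene. Friction and masses are not known exactly. Their poses are not given: they have to be found in the camera images.
- stand: Fixed dark steel stand carrying an aluminium head with two prongs pointing to its -x. Origin on the desk under the hung bar's nominal place; x runs from prong tips back to the post (pressing direction), y along the bar, z up. Base plate x = 70 to 220, y = +-85, 14 mm high; post and knob at x = 125 reach z = 221. The hook takes at most 22 N from the caddy.
- throat (a point): On the stand, 205 mm above its origin: height of the level throat floors. Prongs at y = -45 and +45 mm, each 18 mm wide; 72 mm is free between them, back to a crossbeam at x = 86 mm or more (top z = 205). At each prong's tip a nose carries a lip 6 mm thick reaching 30 mm back (+x) over the throat: underside z = 217.5, top z = 223.5. Only the caddy's bar lies in the throat.
- exit (a point): On the stand, x = 20.5, z = 210 mm: nominal bar centre in the 15 mm gap between the lips' ends and the hard rear stops (top z = 226); only there can the 12 mm bar be lifted out. The head is clamped to the post from 9 mm nearer (-x) to 10.5 mm farther (+x) than nominal, and lips, gap and stops with it; this reading does not show it, so the stops must be felt.
- keepers (a point): On the stand, x = 28.5, z = 170 mm: nominal hinge line of the two red keeper tongues, one in each prong, hinged 40 mm below the bar. They lean forward and close the gap; pressed back by the bar they yield until it meets the rear stops, with about 4 N rising to 8 N for both together, and spring back when it leaves. Hinge lugs reach down to z = 161.
- caddy: Orange open box 70 (x) x 150 (y) x 70 mm high, three pens in its middle up to 124 mm, 0.25 to 0.49 kg, rigid bail with legs at y = +-77 mm. Origin: centre of underside, y along the bar, parallel to the stand at the start. It hangs 25 mm over the desk, with 20 mm of play in x under the lips. To leave, the bar must rise 19 to 60 mm, then be drawn to the stand's -x (box hangs below the prongs).
- bar (a point): Centre of the caddy's handle bar, 185 mm above the caddy's underside. The bar is 12 mm wide (x), 10 mm high and 159 mm long (y). Its middle, between the prongs, is the place to grasp it, from above. Hung, this point is 210 mm above the desk.
- mat: Fixed cork mat, 120 (x) x 200 (y) x 4 mm; origin at the centre of its underside, its top at 4 mm, y along its length.
- mouse: Black mouse, 110 x 60 x 35 mm; origin at the centre of its underside. Leave alone.
- flask: Dark steel flask, 66 mm across, 200 mm high; origin at the centre of its underside. Leave alone.
- mug: White mug, 80 mm across, 90 mm high; origin at the centre of its underside. Leave alone.
- powerbank: White power bank, 140 x 70 x 18 mm; origin at the centre of its underside. Leave alone.
- notebook: Blue notebook, 213 x 151 x 18 mm; origin at the centre of its underside. Leave alone.
- eraser: White eraser, 45 x 20 x 13 mm; origin at the centre of its underside. Leave alone.

How it is judged:
On the way, in this order (a step that is already met when the one before it is completed fails the run):
1. the bar is pushed back in the throat against the keepers, still below the lips (x of bar in the frame of stand above 0.0065 m and z of bar in the frame of stand below 0.216 m), for 0.1 s.
2. the caddy is lifted out and drawn clear of the hook (x of bar in the frame of stand below -0.035 m and contact force between caddy and stand below 0.1 N), for 0.1 s.
At the end, for the whole second after the job is handed in: the caddy stands at rest and upright on the cork mat, its middle within 25 mm of the mat's middle and its length within 0.25 rad of the mat's (horizontal distance between caddy and mat below 0.025 m and height (world z) of caddy below 0.009 m and angle between caddy's own z axis and vertical below 0.06 rad and angle between the y axis of caddy and the y axis of mat, either way round below 0.25 rad and linear speed of caddy below 0.02 m/s); the robot touches nothing.
It fails at once if the hook is strained: more than 22 N between caddy and stand (contact force between caddy and stand above 22 N).
It fails at once if the caddy is set down hard: more than 40 N on the mat (contact force between caddy and mat above 40 N).
It fails at once if a bystander is moved by more than 20 mm (distance of any of mouse, flask, mug, powerbank, notebook, eraser from where it was at the start of the episode above 0.02 m).
It also fails if it takes over 67 s, if anything falls off the work surface, if the arm or the gripper's body presses on something with over 40 N, if the wrist force passes 120 N, or if a joint passes its speed limit or range.

## Robot

A 6-joint arm with a two-finger parallel gripper is mounted at the origin on the work surface. World frame = base frame: x ahead of the robot, y to its left, z up, the work surface at z = 0. Lengths are in m, angles in rad, forces in N, time in s.
With the tool pointing down it reaches from about 0.275 to 1 m from the base axis. Payload 8.4 kg.
Tool frame: the origin (TCP) lies at the very end of the fingers, on their centre line; the grasp point (between the pads) lies 19 mm behind it; x points along the fingers, y is the direction in which the jaws open and shut, and the axes are right-handed (so a half turn about x gives the same grasp; the last joint's range is limited). The gripper opens to 85 mm and grips with 20 to 120 N. Pads are 22 mm wide; open, the fingers measure 114 mm over their backs; the gripper's body (76 mm by 85 mm) begins 54 mm behind the grasp point. The pads swing forward as they close: fully open they stand 13 mm farther back than shut.
Start: joints at [1.288, 0.353, 1.633, -0, 1.155, -0.002], TCP at [0.173, 0.601, 0.231] pointing down, gripper open.
Joint ranges: [-2.63, 2.63], [-0.92, 2.1], [0.06, 2.66], [-1.3, 4.44], [0, 2.69], [-3.02, 3.02]. Speed limits (rad/s): [2.22, 2.22, 2.79, 3.14, 3.14, 3.14].

## Interface

Orientations are given as a unit quaternion [w, x, y, z].
In Python, from workcell import env gives the robot as it stands.
- The arm moves only by the shell command python3 -m handwheel 'ROWS' [FORCE]. ROWS is JSON, a list of rows, each a list of 3 entries, a list of its own where there are three numbers: the turn, a rotation vector about the tool's x, y, z in degrees, then the shift along the tool's x, y, z in m, then the finger opening in m, from 0 to 0.0854. In form: [[[wx, wy, wz], [tx, ty, tz], hand], ...]. A call has 1 to 12 rows; each row shifts and turns the pose as measured when the row begins, along the tool's axes as they then stand; what a row does not reach is not made up. A row lasts 1/10 s, in which the tool goes at most 50 mm and 8.59 degrees, less where a joint would pass 70% of its speed; a pose out of reach is approached as far as the arm can. A call is refused whole if a number of a shift passes 0.05 or a number of a turn 8.59, either way. A call with a gripper value outside its range is refused whole. The fingers move at their own pace and stop on an object; FORCE is the grip in N (left out, the last holds). Time passes only in rows, so rows that do not move let the fingers close. It gives the time, the measured TCP pose, the force and the opening at its end, in the units of the state.
- env.sense(): the state, without advancing time (a new reading comes with each control period).
- env.camera(name): name is "scene" or "top"; returns a dict with "pixels" (480x640x3 uint8, red, green, blue), "fovy" (degrees; the focal length in pixels is half the picture's height over the tangent of half this angle, whatever the lens; pixels are square), "cx", "cy" (the principal point, pixels), "dist" ([k1, k2, p1, p2, k3] as OpenCV has them; the pictures are not rectified), "pose" (4x4, takes a point from camera to world coordinates). Camera axes: x right, y up, looking along -z (the intrinsics and any distortion apply to the point x, -y, -z); pixel columns grow to the right and rows downward; lengths in m; the calibration is good to about 2 mm. A picture is of the moment at which its call begins. There is no depth.
- env.sign_off(): hands the job in, once; it reports no verdict.
The state is a dict: "clock": time; "qpos": joint angles; "qvel": joint speeds; "effort": joint torques, N m; "tool_pos": TCP position; "ee_rot": TCP orientation; "wrist_force": force on the tool from outside, world axes, zero at the start; "moment": the same for the moment, N m; "opening": finger opening in m.
Only numpy, scipy, OpenCV 4.12 (cv2) and the standard library are available. Lean on these libraries where they do the work, as an engineer would, in place of code of your own. Each camera call takes 0.05 s, during which the arm holds its last target. There are 200 camera calls.

## Working session

There is one attempt and no reset: what is moved stays moved. The work goes in short steps, Python scripts to look and compute and a shell command to move; the robot and the scene stay as the last step left them, time stands still between calls to the robot, and variables do not carry over. Pictures are saved under pics/ and viewed, about 8 in all and at most 12, crops included, and the job is handed in when it is done.

```bash
ls; mkdir -p pics
python3 - <<'E'
from workcell import env
import cv2,numpy as np
for n in("scene","top"):
    c=env.camera(n); cv2.imwrite(f"pics/{n}0.png",c["pixels"][:,:,::-1])
    print(n,c["fovy"],c["cx"],c["cy"],c["dist"],np.round(c["pose"],3).tolist())
print(env.sense())
E
```

```text
pics
scene 54.26641865541052 320.9780207912113 244.04001186484192 [-0.12444062  0.          0.          0.          0.        ] [[-0.097, -0.795, 0.599, 1.162], [0.995, -0.083, 0.052, 0.032], [0.008, 0.601, 0.799, 1.027], [0.0, 0.0, 0.0, 1.0]]
top 53.00739450615288 318.2112456848059 236.47951100255975 [0.01194469 0.         0.         0.         0.        ] [[0.024, 0.992, -0.12, 0.353], [-1.0, 0.023, -0.014, -0.035], [-0.011, 0.12, 0.993, 1.342], [0.0, 0.0, 0.0, 1.0]]
{'clock': 0.1, 'qpos': array([ 1.28763627e+00,  3.53612380e-01,  1.63401911e+00, -9.61443431e-06,
        1.15521651e+00, -2.41391849e-03]), 'qvel': array([ 0.00010763, -0.0010016 , -0.00317321,  0.00010321,  0.00081287,
        0.00334529]), 'effort': array([ 1.40225104e-03, -6.06354904e+01, -3.42822611e+01,  1.94039094e-04,
        3.90734334e-03,  1.44709503e-05]), 'tool_pos': array([0.17306684, 0.60013274, 0.23063324]), 'ee_rot': array([ 0.70009156,  0.09849196,  0.70021172, -0.09937147]), 'wrist_force': array([0.13602951, 0.55233792, 0.47249806]), 'moment': array([-0.03428885, -0.02160318, -0.01056955]), 'opening': 0.08568028525573941}
```

View pics/scene0.png

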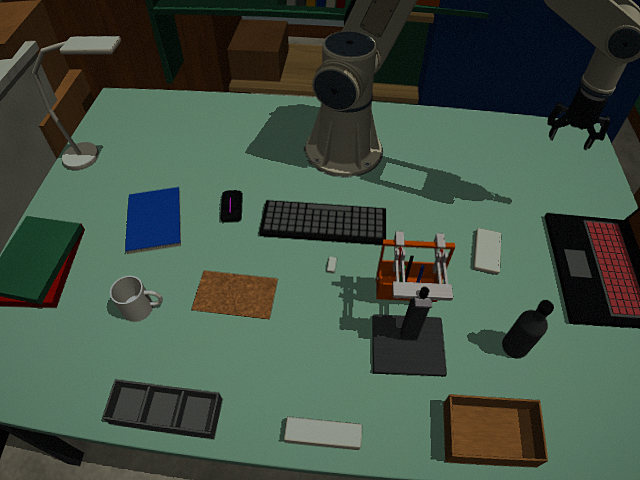

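View pics/top0.png

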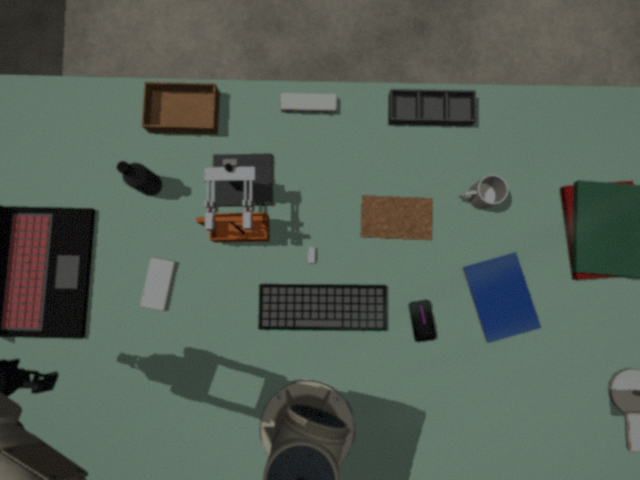

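Scene: the caddy bar runs (380,243)–(452,243) with the stand behind it, its base plate at (372–446, 315–375) and the mat at (193–277, 272–318). Top: mat (361–433, 196–240), base plate (205–273, 153–206), prongs near (211,215) and (249,215).

```bash
cat > h.py <<'E'
from workcell import env
import cv2,numpy as np
def K(c):
    f=240/np.tan(np.radians(c["fovy"])/2); return np.array([[f,0,c["cx"]],[0,f,c["cy"]],[0,0,1.]])
def ray(c,uv):
    p=cv2.undistortPoints(np.array(uv,float).reshape(-1,1,2),K(c),np.array(c["dist"]))[:,0]
    d=np.c_[p[:,0],-p[:,1],-np.ones(len(p))]@c["pose"][:3,:3].T
    return c["pose"][:3,3],d
def at(c,uv,z):
    o,d=ray(c,uv); return (o+d*((z-o[2])/d[:,2])[:,None])
def proj(c,P):
    R=c["pose"][:3,:3];q=(np.atleast_2d(P)-c["pose"][:3,3])@R; q=q*[1,-1,-1]
    return cv2.projectPoints(q,np.zeros(3),np.zeros(3),K(c),np.array(c["dist"]))[0][:,0]
def crop(c,x0,y0,w,h,s,name):
    cv2.imwrite(name,cv2.resize(c["pixels"][y0:y0+h,x0:x0+w,::-1],None,fx=s,fy=s,interpolation=cv2.INTER_CUBIC))
E
python3 - <<'E'
from h import *
t=env.camera("top");s=env.camera("scene")
hs=lambda c:cv2.cvtColor(c["pixels"],cv2.COLOR_RGB2HSV)
# mat
for c,(x0,y0,x1,y1) in((t,(345,180,450,255)),(s,(180,260,290,330))):
    h=hs(c);m=((h[...,0]<25)&(h[...,1]>90)).astype(np.uint8);mm=np.zeros_like(m);mm[y0:y1,x0:x1]=m[y0:y1,x0:x1]
    cn=max(cv2.findContours(mm,0,1)[0],key=cv2.contourArea)
    w=at(c,cn[:,0].astype(float),.004); r=cv2.minAreaRect((w[:,:2]*1000).astype(np.float32));print("mat",r)
# base plate dark
for c,(x0,y0,x1,y1) in((t,(195,140,285,215)),):
    h=hs(c);m=((h[...,1]<90)&(h[...,2]<75)).astype(np.uint8);mm=np.zeros_like(m);mm[y0:y1,x0:x1]=m[y0:y1,x0:x1]
    cn=max(cv2.findContours(mm,0,1)[0],key=cv2.contourArea)
    w=at(c,cn[:,0].astype(float),.014);print("plate",cv2.minAreaRect((w[:,:2]*1000).astype(np.float32)))
crop(t,180,140,120,120,5,"pics/t1.png");crop(s,350,220,120,165,4,"pics/s1.png")
E
```

```text
mat ((574.1451416015625, -234.82925415039062), (194.93441772460938, 115.71260833740234), 88.88919067382812)
mat ((574.2606201171875, -236.67507934570312), (198.88394165039062, 120.06999969482422), 88.85205841064453)
plate ((674.15380859375, 183.7164306640625), (183.01095581054688, 173.84921264648438), 16.275693893432617)
```

View pics/t1.png

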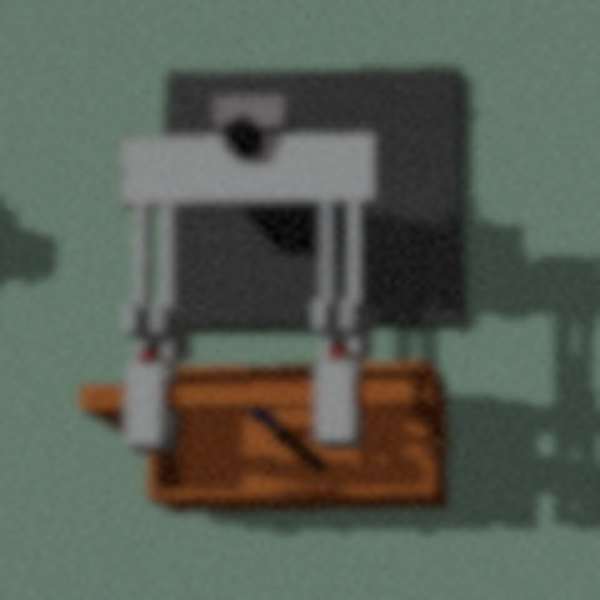

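View pics/s1.png

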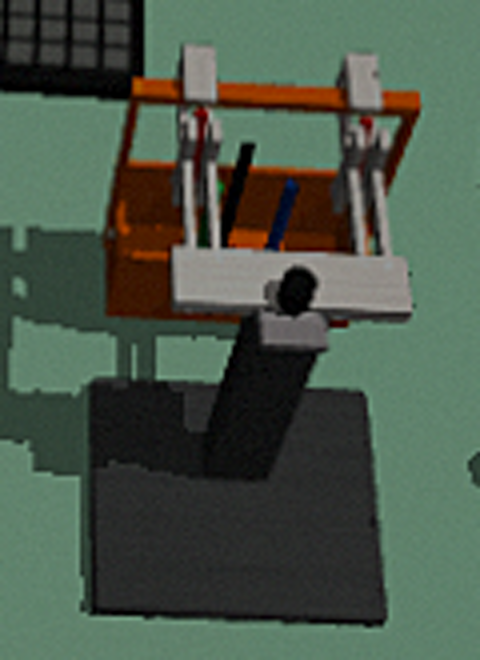

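The top crop shows the plate corners at (168,72), (467,68) and (467,327), and the bar running from (80,398) to about (435,385) under the lips. The scene crop shows the bar's far top edge from (133,80) to (420,94), and the lips' rear ends at about (199,103) and (364,110).

Run:
```python
from h import *
t=env.camera("top");s=env.camera("scene")
T=lambda l:(np.array(l,float)+.5)/5-.5+[180,140]
S=lambda l:(np.array(l,float)+.5)/4-.5+[350,220]
P=lambda n,a:print(n,np.round(a[:,:2]*1000,1).tolist())
P("plate top cam (TL,TR,BR)",at(t,T([[168,72],[467,68],[467,327]]),.014))
P("plate scene (nearL,nearR,farR,farL)",at(s,S([[92,380],[365,390],[385,622],[90,612]]),.014))
P("bar far/near edge L, R scene z.215",at(s,S([[133,79],[133,97],[420,94],[420,110]]),.215))
P("bar top: left end, far/near edge z.215",at(t,T([[80,388],[80,410]]),.215))
P("lips scene: front L R, rear L R z.2235",at(s,S([[200,46],[362,55],[199,103],[364,110]]),.2235))
P("lips top: left lip front/rear, right f/r",at(t,T([[147,443],[149,360],[335,440],[337,357]]),.2235))
P("stops z.226 rear L,R scene(front edge)",at(s,S([[200,115],[367,125]]),.226))
# caddy box rim (z=.095)
P("box rim near L, R z.095",at(t,T([[150,495],[445,500]]),.095))
```

```text
plate top cam (TL,TR,BR) [[742.8, 287.4], [748.8, 117.3], [599.5, 112.0]]
plate scene (nearL,nearR,farR,farL) [[604.1, 113.0], [595.2, 280.9], [744.8, 285.8], [753.4, 117.3]]
bar far/near edge L, R scene z.215 [[526.2, 113.4], [538.6, 113.6], [520.0, 272.1], [531.1, 271.3]]
bar top: left end, far/near edge z.215 [[528.5, 272.7], [518.0, 272.1]]
lips scene: front L R, rear L R z.2235 [[505.9, 149.1], [502.8, 239.0], [545.5, 148.4], [540.9, 238.0]]
lips top: left lip front/rear, right f/r [[501.8, 237.4], [541.3, 238.5], [505.2, 149.0], [544.8, 149.7]]
stops z.226 rear L,R scene(front edge) [[555.4, 148.5], [552.8, 238.4]]
box rim near L, R z.095 [[491.5, 265.7], [492.4, 111.3]]
```

```bash
cat > go.py <<'E'
# usage: go.py x y z yawdeg  : TCP target, tool x down, tool y along +-(cos yaw, sin yaw)
import sys,numpy as np
from scipy.spatial.transform import Rotation as R
from workcell import env
s=env.sense();p=np.array(s["tool_pos"]);r=R.from_quat(np.roll(s["ee_rot"],-1));M=r.as_matrix()
print("t",round(s["clock"],2),"tcp",p.round(4),"axes x,y,z",M.T.round(3).tolist(),"F",np.round(s["wrist_force"],2),"M",np.round(s["moment"],2),"open",round(s["opening"],4),"q6",round(s["qpos"][5],2))
if len(sys.argv)>3:
    x,y,z,a=map(float,sys.argv[1:5]);a=np.radians(a)
    for k in(1,-1):
        Y=k*np.array([np.cos(a),np.sin(a),0]);X=np.array([0,0,-1.]);T=R.from_matrix(np.c_[X,Y,np.cross(X,Y)])
        print("rotvec tool deg",np.degrees((r.inv()*T).as_rotvec()).round(2),"target-frame shift",(T.as_matrix().T@(np.array([x,y,z])-p)).round(4))
    print("tool shift now",(M.T@(np.array([x,y,z])-p)).round(4))
E
python3 go.py 0.528 0.193 0.30 2
```

```text
t 0.3 tcp [0.1732 0.6004 0.231 ] axes x,y,z [[-0.0, -0.0, -1.0], [0.277, 0.961, -0.0], [0.961, -0.277, 0.0]] F [-0.04  0.76  0.39] M [-0.01 -0.03  0.01] open 0.0851 q6 -0.0
rotvec tool deg [7.191e+01 2.000e-02 2.000e-02] target-frame shift [-0.069   0.3404  0.4195]
rotvec tool deg [-1.0809e+02 -2.0000e-02  2.0000e-02] target-frame shift [-0.069  -0.3404 -0.4195]
tool shift now [-0.0688 -0.2931  0.4538]
```

```bash
python3 -m handwheel '[[[8,0,0],[-0.01,0,0],0.085],[[8,0,0],[-0.01,0,0],0.085],[[8,0,0],[-0.01,0,0],0.085],[[8,0,0],[-0.01,0,0],0.085],[[8,0,0],[-0.01,0,0],0.085],[[8,0,0],[-0.01,0,0],0.085],[[8,0,0],[-0.01,0,0],0.085],[[8,0,0],[-0.005,0,0],0.085],[[8,0,0],[0,0,0],0.06]]'; python3 go.py 0.528 0.193 0.30 2
```

```text
clock: 1.2
tool_pos: [0.1729, 0.5996, 0.3078]
ee_rot: [-0.497, -0.503, -0.496, 0.505]
wrist_force: [0.7, 1.1, 0.8]
opening: 0.0732
t 1.2 tcp [0.1729 0.5996 0.3078] axes x,y,z [[-0.001, -0.003, -1.0], [1.0, -0.015, -0.001], [-0.015, -1.0, 0.003]] F [0.71 1.14 0.81] M [ 0.01  0.02 -0.05] open 0.0732 q6 1.3
rotvec tool deg [-2.84  0.17  0.05] target-frame shift [0.0078 0.3407 0.4187]
rotvec tool deg [ 1.7716e+02  8.0000e-02 -2.7000e-01] target-frame shift [ 0.0078 -0.3407 -0.4187]
tool shift now [0.0087 0.361  0.4013]
```

```bash
python3 -m handwheel '[[[-2.8,0,0],[0,0.03,0.036],0.05],[[0,0,0],[0,0.03,0.038],0.05],[[0,0,0],[0,0.03,0.038],0.05],[[0,0,0],[0,0.03,0.038],0.05],[[0,0,0],[0,0.03,0.038],0.05],[[0,0,0],[0,0.03,0.038],0.05],[[0,0,0],[0,0.03,0.038],0.05],[[0,0,0],[0,0.03,0.038],0.05],[[0,0,0],[0,0.03,0.038],0.05],[[0,0,0],[0,0.03,0.038],0.05],[[0,0,0],[0,0.02,0.02],0.05],[[0,0,0],[0,0,0],0.05]]'; python3 go.py 0.528 0.193 0.30 2
```

```text
clock: 2.4
tool_pos: [0.5119, 0.1959, 0.3086]
ee_rot: [0.508, 0.493, 0.507, -0.492]
wrist_force: [-0.4, 0.8, 0.1]
opening: 0.0497
t 2.4 tcp [0.5119 0.1959 0.3086] axes x,y,z [[0.003, -0.0, -1.0], [1.0, 0.029, 0.003], [0.029, -1.0, 0.0]] F [-0.36  0.83  0.06] M [-0.04  0.05  0.02] open 0.0497 q6 0.33
rotvec tool deg [-0.31  0.01 -0.16] target-frame shift [0.0086 0.016  0.0035]
rotvec tool deg [ 1.7969e+02 -2.6000e-01 -1.0000e-02] target-frame shift [ 0.0086 -0.016  -0.0035]
tool shift now [0.0087 0.016  0.0034]
```

```bash
python3 -m handwheel '[[[0.3,0,0],[0.01,0.012,0.0034],0.05],[[0,0,0],[0.02,0.005,0],0.05],[[0,0,0],[0.02,0,0],0.05],[[0,0,0],[0,0,0],0.05],[[0,0,0],[0,0,0],0.05]]'; python3 go.py 0.528 0.193 0.191 2
python3 - <<'E'
from h import *
crop(env.camera("scene"),350,200,120,120,5,"pics/s2.png")
E
```

```text
clock: 2.9
tool_pos: [0.53, 0.1949, 0.2555]
ee_rot: [0.507, 0.495, 0.506, -0.493]
wrist_force: [-0.3, -0.2, 0.0]
opening: 0.0501
t 2.9 tcp [0.53   0.1949 0.2555] axes x,y,z [[0.003, 0.001, -1.0], [1.0, 0.024, 0.003], [0.024, -1.0, -0.001]] F [-0.28 -0.19  0.05] M [ 0.   -0.    0.02] open 0.0501 q6 0.33
rotvec tool deg [-0.6  -0.04 -0.15] target-frame shift [ 0.0645 -0.0021  0.0018]
rotvec tool deg [ 1.794e+02 -2.400e-01  6.000e-02] target-frame shift [ 0.0645  0.0021 -0.0018]
tool shift now [ 0.0645 -0.0023  0.0019]
```

View pics/s2.png

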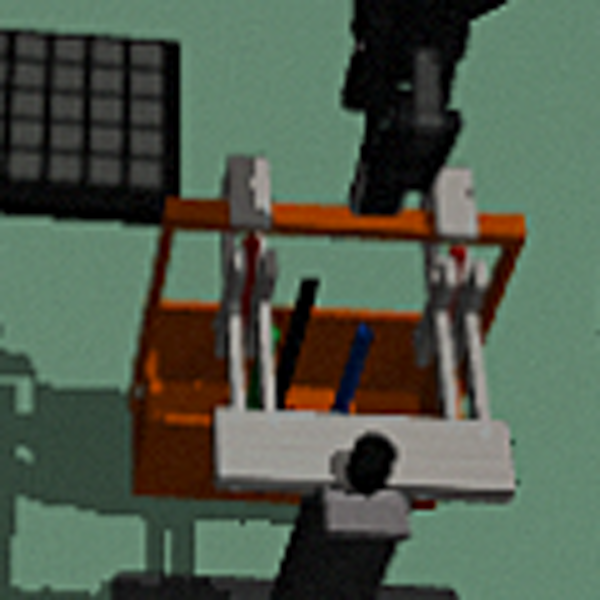

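The finger tips appear at crop (375,210), between the prongs, and I'll check that by projection.

Run:
```python
from h import *
c=env.camera("scene")
p=np.array(env.sense()["tool_pos"])
Q=[p,p+[.025,.011,.008],p+[.025,-.011,.008],p+[-.025,-.011,.008],[.528,.193,.215],[.527,.2725,.215],[.53,.1135,.215]]
print(((proj(c,Q)-[350,200])*5).round(0).tolist())
```

```text
[[367.0, 161.0], [399.0, 198.0], [346.0, 194.0], [342.0, 102.0], [345.0, 215.0], [525.0, 228.0], [165.0, 204.0]]
```

```bash
python3 -m handwheel '[[[0.6,0,0],[0.015,-0.001,0.001],0.05],[[0,0,0],[0.015,-0.001,0.001],0.05],[[0,0,0],[0.015,0,0],0.05],[[0,0,0],[0.012,0,0],0.05],[[0,0,0],[0.005,0,0],0.05],[[0,0,0],[0,0,0],0.05]]'; python3 go.py 0.528 0.193 0.191 2
```

```text
clock: 3.6
tool_pos: [0.5312, 0.1957, 0.1978]
ee_rot: [0.506, 0.5, 0.502, -0.492]
wrist_force: [-0.7, -0.1, 0.3]
opening: 0.0499
t 3.6 tcp [0.5312 0.1957 0.1978] axes x,y,z [[0.013, 0.005, -1.0], [1.0, 0.016, 0.013], [0.016, -1.0, -0.004]] F [-0.67 -0.14  0.26] M [ 0.01  0.   -0.  ] open 0.0499 q6 0.33
rotvec tool deg [-1.09 -0.24 -0.72] target-frame shift [ 0.0068 -0.0033  0.0025]
rotvec tool deg [178.91  -1.13   0.38] target-frame shift [ 0.0068  0.0033 -0.0025]
tool shift now [ 0.0068 -0.0033  0.0026]
```

```bash
python3 -m handwheel '[[[-1.1,-0.24,-0.72],[0.004,-0.003,0.002],0.05],[[0,0,0],[0.003,0,0],0.05],[[0,0,0],[0,0,0],0.05]]'; python3 go.py 0.528 0.193 0.191 2
```

```text
clock: 3.9
tool_pos: [0.5289, 0.1938, 0.1918]
ee_rot: [0.509, 0.491, 0.509, -0.49]
wrist_force: [-0.1, -0.0, 0.4]
opening: 0.0503
t 3.9 tcp [0.5289 0.1938 0.1918] axes x,y,z [[0.001, 0.0, -1.0], [0.999, 0.037, 0.001], [0.037, -0.999, -0.0]] F [-0.06 -0.02  0.36] M [ 0.04  0.   -0.03] open 0.0503 q6 0.31
rotvec tool deg [ 0.13 -0.02 -0.06] target-frame shift [ 0.0008 -0.0009  0.0008]
rotvec tool deg [-1.7987e+02  1.0000e-01 -3.0000e-02] target-frame shift [ 0.0008  0.0009 -0.0008]
tool shift now [ 0.0008 -0.0009  0.0008]
```

Close on the bar.

```bash
python3 -m handwheel '[[[0,0,0],[0,0,0],0.03],[[0,0,0],[0,0,0],0.02],[[0,0,0],[0,0,0],0.012],[[0,0,0],[0,0,0],0.006],[[0,0,0],[0,0,0],0.004],[[0,0,0],[0,0,0],0.004],[[0,0,0],[0,0,0],0.004]]' 45; python3 go.py 0.528 0.193 0.191 2
```

```text
clock: 4.6
tool_pos: [0.5291, 0.1939, 0.1925]
ee_rot: [0.509, 0.491, 0.509, -0.49]
wrist_force: [-0.4, -0.1, -0.3]
opening: 0.0113
t 4.6 tcp [0.5291 0.1939 0.1925] axes x,y,z [[0.002, 0.001, -1.0], [0.999, 0.037, 0.002], [0.037, -0.999, -0.001]] F [-0.37 -0.12 -0.29] M [0.03 0.02 0.01] open 0.0113 q6 0.31
rotvec tool deg [ 0.12 -0.04 -0.1 ] target-frame shift [ 0.0015 -0.0011  0.0009]
rotvec tool deg [-1.7988e+02  1.6000e-01 -6.0000e-02] target-frame shift [ 0.0015  0.0011 -0.0009]
tool shift now [ 0.0015 -0.0011  0.0009]
```

```bash
for i in 1 2; do :; done; python3 -m handwheel '[[[0,0,0],[0,0.003,0],0.004],[[0,0,0],[0,0.003,0],0.004],[[0,0,0],[0,0.003,0],0.004],[[0,0,0],[0,0,0],0.004]]'; python3 go.py
```

```text
clock: 5.0
tool_pos: [0.538, 0.1942, 0.1925]
ee_rot: [0.509, 0.491, 0.509, -0.491]
wrist_force: [0.2, -1.0, -0.2]
opening: 0.0111
t 5.0 tcp [0.538  0.1942 0.1925] axes x,y,z [[0.0, 0.0, -1.0], [0.999, 0.037, 0.0], [0.037, -0.999, -0.0]] F [ 0.22 -1.02 -0.22] M [-0.01  0.01  0.01] open 0.0111 q6 0.31
```

```bash
python3 -m handwheel '[[[0,0,0],[0,0.002,0],0.004],[[0,0,0],[0,0.002,0],0.004],[[0,0,0],[0,0,0],0.004]]'; python3 go.py
```

```text
clock: 5.3
tool_pos: [0.5396, 0.1943, 0.1925]
ee_rot: [0.508, 0.489, 0.511, -0.492]
wrist_force: [-1.2, 0.2, 1.2]
opening: 0.0112
t 5.3 tcp [0.5396 0.1943 0.1925] axes x,y,z [[-0.006, -0.0, -1.0], [0.999, 0.037, -0.006], [0.037, -0.999, -0.0]] F [-1.19  0.23  1.16] M [-0.02  0.16 -0.  ] open 0.0112 q6 0.3
```

```bash
python3 -m handwheel '[[[0,0,0.3],[0,0.002,0],0.004],[[0,0,0],[0,0.002,0],0.004],[[0,0,0],[0,0.002,0],0.004]]'; python3 go.py
```

```text
clock: 5.6
tool_pos: [0.5408, 0.1942, 0.1925]
ee_rot: [0.506, 0.488, 0.512, -0.494]
wrist_force: [-10.3, -0.2, 8.5]
opening: 0.0111
t 5.6 tcp [0.5408 0.1942 0.1925] axes x,y,z [[-0.011, -0.001, -1.0], [0.999, 0.036, -0.011], [0.036, -0.999, 0.001]] F [-10.28  -0.19   8.51] M [0.   1.64 0.01] open 0.0111 q6 0.3
```

```bash
python3 -m handwheel '[[[0,0,0.3],[0,0.002,0],0.004],[[0,0,0],[0,0.002,0],0.004]]'; python3 go.py
```

```text
clock: 5.8
tool_pos: [0.5411, 0.1942, 0.1924]
ee_rot: [0.506, 0.487, 0.512, -0.495]
wrist_force: [-11.7, -0.4, 9.1]
opening: 0.011
t 5.8 tcp [0.5411 0.1942 0.1924] axes x,y,z [[-0.013, -0.001, -1.0], [0.999, 0.036, -0.014], [0.036, -0.999, 0.001]] F [-11.69  -0.39   9.06] M [0.03 1.75 0.07] open 0.011 q6 0.3
```

```bash
python3 -m handwheel '[[[0,0,0.4],[-0.0015,0.0005,0],0.004],[[0,0,0.3],[-0.0005,0.001,0],0.004]]'; python3 go.py
```

```text
clock: 6.0
tool_pos: [0.5404, 0.1939, 0.193]
ee_rot: [0.508, 0.489, 0.51, -0.493]
wrist_force: [-5.1, 0.3, -1.0]
opening: 0.0112
t 6.0 tcp [0.5404 0.1939 0.193 ] axes x,y,z [[-0.006, -0.002, -1.0], [0.999, 0.036, -0.006], [0.036, -0.999, 0.002]] F [-5.05  0.3  -1.05] M [ 0.13  0.7  -0.05] open 0.0112 q6 0.31
```

```bash
python3 -m handwheel '[[[0,0,0.3],[-0.0006,0.0015,0],0.004],[[0,0,0.3],[-0.0003,0.0015,0],0.004]]'; python3 go.py
```

```text
clock: 6.2
tool_pos: [0.5422, 0.1939, 0.1929]
ee_rot: [0.51, 0.491, 0.508, -0.491]
wrist_force: [-5.8, -0.8, -0.2]
opening: 0.0106
t 6.2 tcp [0.5422 0.1939 0.1929] axes x,y,z [[0.002, -0.002, -1.0], [0.999, 0.036, 0.002], [0.036, -0.999, 0.002]] F [-5.82 -0.76 -0.16] M [0.04 0.8  0.02] open 0.0106 q6 0.31
```

```bash
python3 -m handwheel '[[[0,0,0.3],[-0.0002,0.0015,0],0.004],[[0,0,0.3],[-0.0002,0.0015,0],0.004]]'; python3 go.py
```

```text
clock: 6.4
tool_pos: [0.544, 0.1938, 0.1926]
ee_rot: [0.512, 0.493, 0.506, -0.489]
wrist_force: [-6.9, 1.3, -0.1]
opening: 0.0112
t 6.4 tcp [0.544  0.1938 0.1926] axes x,y,z [[0.01, -0.002, -1.0], [0.999, 0.036, 0.01], [0.036, -0.999, 0.003]] F [-6.94  1.29 -0.1 ] M [0.09 1.02 0.04] open 0.0112 q6 0.31
```

```bash
python3 -m handwheel '[[[0,0,0],[-0.0006,0.0015,0],0.004],[[0,0,0.1],[-0.0004,0.0015,0],0.004],[[0,0,0.1],[-0.0003,0.0015,0],0.004]]'; python3 go.py
```

```text
clock: 6.7
tool_pos: [0.5461, 0.1938, 0.1926]
ee_rot: [0.512, 0.492, 0.506, -0.49]
wrist_force: [-6.7, 0.7, 1.0]
opening: 0.0108
t 6.7 tcp [0.5461 0.1938 0.1926] axes x,y,z [[0.009, -0.003, -1.0], [0.999, 0.036, 0.009], [0.036, -0.999, 0.003]] F [-6.71  0.73  1.03] M [ 0.06  1.09 -0.03] open 0.0108 q6 0.31
```

```bash
python3 -m handwheel '[[[0,0,0.1],[-0.0003,0.0015,0],0.004],[[0,0,0.1],[-0.0003,0.0015,0],0.004]]'; python3 go.py
```

```text
clock: 6.9
tool_pos: [0.5473, 0.1938, 0.1926]
ee_rot: [0.512, 0.492, 0.506, -0.49]
wrist_force: [-7.5, 0.3, 2.1]
opening: 0.0111
t 6.9 tcp [0.5473 0.1938 0.1926] axes x,y,z [[0.008, -0.004, -1.0], [0.999, 0.036, 0.008], [0.036, -0.999, 0.004]] F [-7.48  0.32  2.13] M [ 0.15  1.13 -0.05] open 0.0111 q6 0.31
```

```bash
python3 -m handwheel '[[[0,0,0.1],[-0.0003,0.0015,0],0.004],[[0,0,0.1],[-0.0003,0.0015,0],0.004]]'; python3 go.py
```

```text
clock: 7.1
tool_pos: [0.5485, 0.1938, 0.1927]
ee_rot: [0.512, 0.492, 0.506, -0.49]
wrist_force: [-7.2, 0.0, 1.6]
opening: 0.011
t 7.1 tcp [0.5485 0.1938 0.1927] axes x,y,z [[0.008, -0.004, -1.0], [0.999, 0.036, 0.008], [0.036, -0.999, 0.004]] F [-7.23  0.03  1.56] M [0.12 1.19 0.04] open 0.011 q6 0.31
```

```bash
python3 -m handwheel '[[[0,0,0.1],[-0.0008,0.0015,0],0.004],[[0,0,0.1],[-0.0006,0.0015,0],0.004]]'; python3 go.py
```

```text
clock: 7.3
tool_pos: [0.549, 0.1938, 0.1927]
ee_rot: [0.511, 0.491, 0.506, -0.491]
wrist_force: [-7.4, 1.1, -0.5]
opening: 0.0111
t 7.3 tcp [0.549  0.1938 0.1927] axes x,y,z [[0.006, -0.004, -1.0], [0.999, 0.036, 0.006], [0.036, -0.999, 0.005]] F [-7.43  1.11 -0.52] M [0.19 1.13 0.  ] open 0.0111 q6 0.31
```

```bash
python3 -m handwheel '[[[0,0,0.1],[-0.0006,0.0015,0],0.004],[[0,0,0.1],[-0.0006,0.0015,0],0.004]]'; python3 go.py
```

```text
clock: 7.5
tool_pos: [0.5497, 0.1938, 0.1928]
ee_rot: [0.511, 0.491, 0.506, -0.491]
wrist_force: [-6.4, 0.5, -0.2]
opening: 0.0107
t 7.5 tcp [0.5497 0.1938 0.1928] axes x,y,z [[0.004, -0.005, -1.0], [0.999, 0.035, 0.004], [0.035, -0.999, 0.005]] F [-6.43  0.47 -0.22] M [0.17 1.16 0.04] open 0.0107 q6 0.31
```

```bash
python3 -m handwheel '[[[0,0,0.1],[-0.0004,0.0015,0],0.004],[[0,0,0.1],[-0.0004,0.0015,0],0.004]]'; python3 go.py
```

```text
clock: 7.7
tool_pos: [0.5504, 0.1938, 0.1927]
ee_rot: [0.511, 0.491, 0.507, -0.492]
wrist_force: [-9.1, 0.8, 1.8]
opening: 0.011
t 7.7 tcp [0.5504 0.1938 0.1927] axes x,y,z [[0.003, -0.005, -1.0], [0.999, 0.035, 0.003], [0.035, -0.999, 0.005]] F [-9.12  0.79  1.75] M [ 0.16  1.19 -0.02] open 0.011 q6 0.31
```

```bash
python3 -m handwheel '[[[0,0,0.15],[-0.0006,0.0022,0],0.004],[[0,0,0.15],[-0.0006,0.0022,0],0.004]]'; python3 go.py
```

```text
clock: 7.9
tool_pos: [0.5507, 0.1938, 0.1928]
ee_rot: [0.51, 0.489, 0.507, -0.493]
wrist_force: [-12.4, 1.2, 3.8]
opening: 0.0108
t 7.9 tcp [0.5507 0.1938 0.1928] axes x,y,z [[-0.001, -0.006, -1.0], [0.999, 0.035, -0.001], [0.035, -0.999, 0.006]] F [-12.43   1.16   3.75] M [0.24 1.99 0.12] open 0.0108 q6 0.31
```

```bash
python3 -m handwheel '[[[0,0,0.15],[-0.0006,0.0022,0],0.004],[[0,0,0.15],[-0.0006,0.0022,0],0.004]]'; python3 go.py
```

```text
clock: 8.1
tool_pos: [0.5505, 0.1938, 0.1928]
ee_rot: [0.509, 0.488, 0.508, -0.494]
wrist_force: [-12.8, 0.2, 3.7]
opening: 0.0112
t 8.1 tcp [0.5505 0.1938 0.1928] axes x,y,z [[-0.005, -0.007, -1.0], [0.999, 0.036, -0.005], [0.036, -0.999, 0.007]] F [-12.85   0.22   3.72] M [0.14 1.81 0.13] open 0.0112 q6 0.31
```

The rear stops are felt at bar x ≈ 0.5507, where force climbs to 12.8 N without motion. That agrees with the lips' ends in the images. I'll ease off slightly and lift.

```bash
python3 -m handwheel '[[[0,0.2,0.3],[-0.002,0.0012,0],0.004],[[0,0.2,0.3],[-0.003,0.0012,0],0.004],[[0,0,0.1],[-0.003,0.0012,0],0.004]]'; python3 go.py
```

```text
clock: 8.4
tool_pos: [0.5481, 0.1928, 0.1963]
ee_rot: [0.508, 0.489, 0.51, -0.493]
wrist_force: [-6.2, 0.1, -7.1]
opening: 0.0107
t 8.4 tcp [0.5481 0.1928 0.1963] axes x,y,z [[-0.006, -0.003, -1.0], [0.999, 0.036, -0.006], [0.036, -0.999, 0.003]] F [-6.2   0.07 -7.08] M [-0.01  0.93  0.01] open 0.0107 q6 0.3
```

```bash
python3 -m handwheel '[[[0,0,0.2],[0.001,0.0025,0],0.004],[[0,0,0.2],[-0.0004,0.0022,0],0.004]]'; python3 go.py
```

```text
clock: 8.6
tool_pos: [0.5504, 0.1926, 0.1944]
ee_rot: [0.509, 0.489, 0.509, -0.493]
wrist_force: [-6.9, 1.8, -0.5]
opening: 0.0112
t 8.6 tcp [0.5504 0.1926 0.1944] axes x,y,z [[-0.004, -0.004, -1.0], [0.999, 0.036, -0.005], [0.036, -0.999, 0.003]] F [-6.93  1.81 -0.52] M [0.21 1.15 0.  ] open 0.0112 q6 0.3
```

```bash
python3 -m handwheel '[[[0,0,0.2],[-0.003,0.0019,0],0.004],[[0,0,0.2],[-0.003,0.0019,0],0.004]]'; python3 go.py
```

```text
clock: 8.8
tool_pos: [0.5503, 0.1918, 0.1973]
ee_rot: [0.509, 0.488, 0.509, -0.494]
wrist_force: [-7.2, 0.4, -6.9]
opening: 0.011
t 8.8 tcp [0.5503 0.1918 0.1973] axes x,y,z [[-0.007, -0.006, -1.0], [0.999, 0.036, -0.007], [0.036, -0.999, 0.006]] F [-7.24  0.45 -6.94] M [0.02 1.12 0.06] open 0.011 q6 0.3
```

```bash
python3 -m handwheel '[[[0,0.2,0.3],[-0.004,0.0019,-0.0005],0.004],[[0,0.2,0.3],[-0.004,0.0019,-0.0005],0.004]]'; python3 go.py
```

```text
clock: 9.0
tool_pos: [0.55, 0.1919, 0.2019]
ee_rot: [0.508, 0.489, 0.51, -0.493]
wrist_force: [-6.7, -0.3, -7.2]
opening: 0.011
t 9.0 tcp [0.55   0.1919 0.2019] axes x,y,z [[-0.006, -0.001, -1.0], [0.999, 0.036, -0.006], [0.036, -0.999, 0.001]] F [-6.68 -0.34 -7.22] M [-0.09  1.18  0.02] open 0.011 q6 0.3
```

```bash
python3 -m handwheel '[[[0,0.1,0.3],[-0.005,0.0018,0],0.004],[[0,0.1,0.2],[-0.005,0.0018,0],0.004]]'; python3 go.py
```

```text
clock: 9.2
tool_pos: [0.5507, 0.1911, 0.2091]
ee_rot: [0.508, 0.49, 0.51, -0.492]
wrist_force: [-7.7, 0.3, -6.5]
opening: 0.0108
t 9.2 tcp [0.5507 0.1911 0.2091] axes x,y,z [[-0.004, 0.0, -1.0], [0.999, 0.036, -0.004], [0.036, -0.999, -0.0]] F [-7.66  0.26 -6.47] M [-0.03  1.19  0.13] open 0.0108 q6 0.29
```

```bash
python3 -m handwheel '[[[0,0,0.2],[-0.005,0.0015,0],0.004],[[0,0,0.1],[-0.005,0.001,0],0.004],[[0,0,0],[-0.005,0,0],0.004],[[0,0,0],[-0.003,0,0],0.004]]'; python3 go.py
```

```text
clock: 9.6
tool_pos: [0.5544, 0.1909, 0.2275]
ee_rot: [0.51, 0.492, 0.508, -0.49]
wrist_force: [-0.2, -0.3, -2.7]
opening: 0.0109
t 9.6 tcp [0.5544 0.1909 0.2275] axes x,y,z [[0.003, -0.0, -1.0], [0.999, 0.036, 0.003], [0.036, -0.999, 0.0]] F [-0.19 -0.29 -2.66] M [-0.01 -0.01  0.01] open 0.0109 q6 0.29
```

```bash
python3 -m handwheel '[[[0,0,0],[0,-0.004,0],0.004],[[0,0,0],[0,-0.008,0],0.004],[[0,0,0],[0,-0.01,0],0.004],[[0,0,0],[0,-0.01,0],0.004]]'; python3 go.py
```

```text
clock: 10.0
tool_pos: [0.5222, 0.1899, 0.2282]
ee_rot: [0.51, 0.493, 0.507, -0.489]
wrist_force: [-0.2, 0.2, -3.4]
opening: 0.0112
t 10.0 tcp [0.5222 0.1899 0.2282] axes x,y,z [[0.006, 0.001, -1.0], [0.999, 0.035, 0.006], [0.035, -0.999, -0.001]] F [-0.17  0.18 -3.35] M [-0.01  0.02  0.01] open 0.0112 q6 0.31
```

```bash
python3 -m handwheel '[[[0,0,0],[0,-0.01,0],0.004],[[0,0,0],[0,-0.01,0],0.004],[[0,0,0],[0,-0.01,0],0.004],[[0,0,0],[0,-0.01,0],0.004],[[0,0,0],[0,-0.01,0],0.004],[[0,0,0],[0,-0.01,0],0.004],[[0,0,0],[0,-0.005,0],0.004],[[0,0,0],[0,0,0],0.004],[[0,0,0],[0,0,0],0.004],[[0,0,0],[0,0,0],0.004]]'; python3 go.py 0.574 -0.236 0.28 -1.1
```

```text
clock: 11.0
tool_pos: [0.449, 0.1872, 0.228]
ee_rot: [0.51, 0.493, 0.508, -0.489]
wrist_force: [0.3, -0.4, -2.4]
opening: 0.0106
t 11.0 tcp [0.449  0.1872 0.228 ] axes x,y,z [[0.006, 0.001, -1.0], [0.999, 0.037, 0.006], [0.037, -0.999, -0.001]] F [ 0.31 -0.4  -2.35] M [-0.03  0.    0.03] open 0.0106 q6 0.36
rotvec tool deg [ 3.2  -0.05 -0.36] target-frame shift [-0.052   0.1331  0.4207]
rotvec tool deg [-1.768e+02  5.600e-01 -8.000e-02] target-frame shift [-0.052  -0.1331 -0.4207]
tool shift now [-0.0516  0.1098  0.4275]
```

```bash
python3 -m handwheel '[[[0.5,0,-0.3],[-0.01,0,0.01],0.004],[[0.5,0,0],[-0.015,0,0.02],0.004],[[0.5,0,0],[-0.015,0,0.03],0.004],[[0.5,0,0],[-0.01,0,0.035],0.004],[[0.5,0,0],[0,0,0.035],0.004],[[0.5,0,0],[0,0.01,0.035],0.004],[[0.2,0,0],[0,0.02,0.035],0.004],[[0,0,0],[0,0.02,0.035],0.004],[[0,0,0],[0,0.02,0.035],0.004],[[0,0,0],[0,0.015,0.03],0.004],[[0,0,0],[0,0.01,0.02],0.004],[[0,0,0],[0,0,0.01],0.004]]'; python3 go.py 0.574 -0.236 0.28 -1.1
```

```text
clock: 12.2
tool_pos: [0.5471, -0.1654, 0.2891]
ee_rot: [0.496, 0.507, 0.492, -0.505]
wrist_force: [0.6, -0.0, -2.7]
opening: 0.0108
t 12.2 tcp [ 0.5471 -0.1654  0.2891] axes x,y,z [[0.007, -0.002, -1.0], [1.0, -0.025, 0.007], [-0.025, -1.0, 0.002]] F [ 0.61 -0.02 -2.65] M [ 0.07  0.09 -0.02] open 0.0108 q6 -0.27
rotvec tool deg [-0.33  0.1  -0.39] target-frame shift [0.0091 0.0283 0.0701]
rotvec tool deg [ 1.7967e+02 -6.1000e-01 -1.5000e-01] target-frame shift [ 0.0091 -0.0283 -0.0701]
tool shift now [0.0094 0.0286 0.0699]
```

```bash
python3 -m handwheel '[[[-0.3,0.1,-0.4],[0,0.01,0.02],0.004],[[0,0,0],[0.005,0.01,0.025],0.004],[[0,0,0],[0.004,0.006,0.02],0.004],[[0,0,0],[0,0.001,0.004],0.004],[[0,0,0],[0,0,0],0.004],[[0,0,0],[0,0,0],0.004]]'; python3 go.py 0.574 -0.236 0.171 -1.1
python3 - <<'E'
from h import *
crop(env.camera("scene"),150,170,170,170,4,"pics/s3.png")
E
```

```text
clock: 12.8
tool_pos: [0.5702, -0.2393, 0.2813]
ee_rot: [-0.493, -0.505, -0.495, 0.506]
wrist_force: [-0.2, -0.2, -2.2]
opening: 0.0111
t 12.8 tcp [ 0.5702 -0.2393  0.2813] axes x,y,z [[-0.003, 0.002, -1.0], [1.0, -0.023, -0.003], [-0.023, -1.0, -0.002]] F [-0.21 -0.17 -2.23] M [-0.01  0.    0.01] open 0.0111 q6 -0.38
rotvec tool deg [-0.22 -0.11  0.18] target-frame shift [ 0.1103  0.0037 -0.0034]
rotvec tool deg [1.7978e+02 2.9000e-01 1.7000e-01] target-frame shift [ 0.1103 -0.0037  0.0034]
tool shift now [ 0.1103  0.0041 -0.0032]
```

View pics/s3.png

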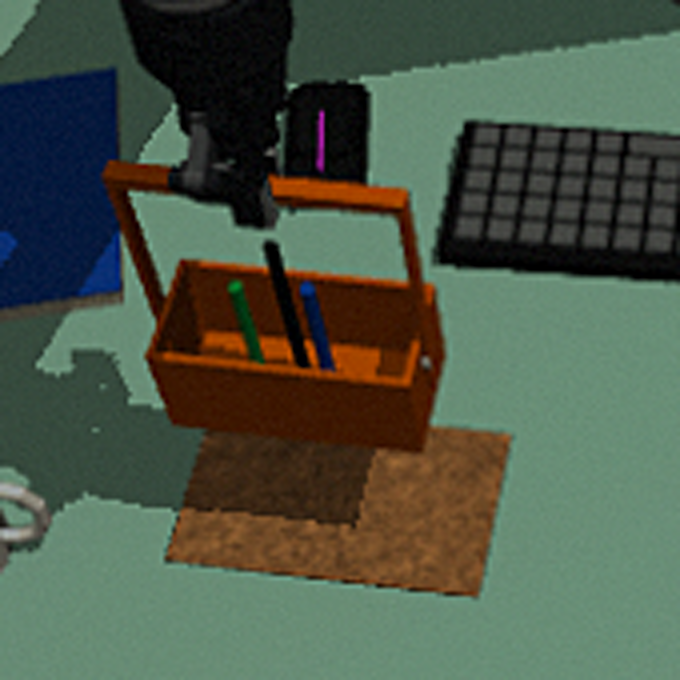

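The caddy hangs above the mat, its length parallel to it. Its near rim runs (150,355)–(412,385) in the crop, which I'll compare with the expected box to check its tilt.

Run:
```python
from h import *
s=env.camera("scene")
S=lambda l:(np.array(l,float)+.5)/4-.5+[150,170]
print("rim near L,R",at(s,S([[150,355],[412,385]]),.186).round(4)[:,:2].tolist())
print("bottom near L,R",at(s,S([[172,425],[425,452]]),.1155).round(4)[:,:2].tolist())
print("rim far L,R",at(s,S([[183,263],[435,288]]),.186).round(4)[:,:2].tolist())
```

```text
rim near L,R [[0.6015, -0.3132], [0.6058, -0.1645]]
bottom near L,R [[0.602, -0.3159], [0.6043, -0.165]]
rim far L,R [[0.5363, -0.3114], [0.5391, -0.1637]]
```

```bash
python3 -m handwheel '[[[-0.2,-0.1,0.2],[0.01,0.002,-0.0015],0.004],[[0,0,0],[0.015,0.002,-0.0015],0.004],[[0,0,0],[0.02,0,0],0.004],[[0,0,0],[0.02,0,0],0.004],[[0,0,0],[0.015,0,0],0.004],[[0,0,0],[0.01,0,0],0.004],[[0,0,0],[0.005,0,0],0.004],[[0,0,0],[0,0,0],0.004],[[0,0,0],[0,0,0],0.004]]'; python3 go.py 0.574 -0.236 0.171 -1.1
```

```text
clock: 13.8
tool_pos: [0.5741, -0.2307, 0.1776]
ee_rot: [0.496, 0.504, 0.497, -0.503]
wrist_force: [-0.7, -0.1, -3.1]
opening: 0.0111
t 13.8 tcp [ 0.5741 -0.2307  0.1776] axes x,y,z [[-0.001, 0.001, -1.0], [1.0, -0.014, -0.001], [-0.014, -1.0, -0.001]] F [-0.7  -0.09 -3.1 ] M [ 0.01 -0.04  0.01] open 0.0111 q6 -0.37
rotvec tool deg [ 0.29 -0.08  0.05] target-frame shift [0.0066 0.     0.0053]
rotvec tool deg [-1.7971e+02 -8.0000e-02 -1.3000e-01] target-frame shift [ 0.0066 -0.     -0.0053]
tool shift now [0.0066 0.     0.0053]
```

```bash
python3 -m handwheel '[[[0,0,0],[0.001,0,0.003],0.004],[[0,0,0],[0.001,0,0.001],0.004],[[0,0,0],[0.001,0,0],0.004],[[0,0,0],[0.001,0,0],0.004]]'; python3 go.py
```

```text
clock: 14.2
tool_pos: [0.5754, -0.2358, 0.1757]
ee_rot: [0.497, 0.504, 0.496, -0.503]
wrist_force: [0.0, -0.2, -2.9]
opening: 0.0109
t 14.2 tcp [ 0.5754 -0.2358  0.1757] axes x,y,z [[0.003, -0.0, -1.0], [1.0, -0.014, 0.003], [-0.014, -1.0, 0.0]] F [ 0.03 -0.22 -2.91] M [0.03 0.   0.02] open 0.0109 q6 -0.38
```

```bash
python3 -m handwheel '[[[0,0,0],[0.001,0,0],0.004],[[0,0,0],[0.001,0,0],0.004]]'; python3 go.py
```

```text
clock: 14.4
tool_pos: [0.5756, -0.236, 0.1739]
ee_rot: [0.497, 0.504, 0.495, -0.503]
wrist_force: [-0.6, 0.8, -3.2]
opening: 0.0111
t 14.4 tcp [ 0.5756 -0.236   0.1739] axes x,y,z [[0.004, -0.0, -1.0], [1.0, -0.014, 0.004], [-0.014, -1.0, 0.0]] F [-0.58  0.84 -3.24] M [-0.01  0.06  0.01] open 0.0111 q6 -0.38
```

```bash
python3 -m handwheel '[[[0,0,-0.1],[0.001,0,0],0.004],[[0,0,-0.1],[0.001,0,0],0.004]]'; python3 go.py
```

```text
clock: 14.6
tool_pos: [0.5755, -0.2359, 0.1718]
ee_rot: [-0.496, -0.504, -0.496, 0.504]
wrist_force: [-0.6, -0.2, -2.8]
opening: 0.011
t 14.6 tcp [ 0.5755 -0.2359  0.1718] axes x,y,z [[-0.0, -0.0, -1.0], [1.0, -0.014, -0.0], [-0.014, -1.0, 0.0]] F [-0.55 -0.23 -2.77] M [-0.    0.03 -0.  ] open 0.011 q6 -0.38
```

```bash
python3 -m handwheel '[[[0,0,0],[0.001,0,0],0.004]]'; python3 go.py
```

```text
clock: 14.7
tool_pos: [0.576, -0.2361, 0.1717]
ee_rot: [0.497, 0.504, 0.496, -0.504]
wrist_force: [-2.4, 1.4, 13.4]
opening: 0.0113
t 14.7 tcp [ 0.576  -0.2361  0.1717] axes x,y,z [[0.001, -0.001, -1.0], [1.0, -0.014, 0.001], [-0.014, -1.0, 0.001]] F [-2.43  1.4  13.36] M [0.22 0.5  0.02] open 0.0113 q6 -0.38
```

```bash
python3 -m handwheel '[[[0,0,0],[0.0008,0,0],0.004]]'; python3 go.py
```

```text
clock: 14.8
tool_pos: [0.5763, -0.2361, 0.1718]
ee_rot: [0.497, 0.504, 0.496, -0.503]
wrist_force: [-2.5, 2.0, 5.4]
opening: 0.0111
t 14.8 tcp [ 0.5763 -0.2361  0.1718] axes x,y,z [[0.002, -0.001, -1.0], [1.0, -0.014, 0.002], [-0.014, -1.0, 0.001]] F [-2.53  1.98  5.36] M [0.29 0.41 0.02] open 0.0111 q6 -0.38
```

The caddy is resting on the mat, so I'll open slowly and retreat straight up.

```bash
python3 -m handwheel '[[[0,0,0],[0,0,0],0.004],[[0,0,0],[0,0,0],0.014],[[0,0,0],[0,0,0],0.02],[[0,0,0],[0,0,0],0.03],[[0,0,0],[0,0,0],0.04],[[0,0,0],[0,0,0],0.045],[[0,0,0],[0,0,0],0.045]]'; python3 go.py
```

```text
clock: 15.5
tool_pos: [0.5772, -0.2363, 0.1725]
ee_rot: [0.498, 0.504, 0.495, -0.503]
wrist_force: [0.6, 0.5, -0.0]
opening: 0.0455
t 15.5 tcp [ 0.5772 -0.2363  0.1725] axes x,y,z [[0.003, -0.002, -1.0], [1.0, -0.014, 0.003], [-0.014, -1.0, 0.002]] F [ 0.57  0.47 -0.02] M [ 0.01  0.01 -0.03] open 0.0455 q6 -0.38
```

```bash
python3 -m handwheel '[[[0,0,0],[-0.005,0,0],0.045],[[0,0,0],[-0.01,0,0],0.045],[[0,0,0],[-0.02,0,0],0.045],[[0,0,0],[-0.03,0,0],0.045],[[0,0,0],[-0.03,0,0],0.045],[[0,0,0],[-0.02,0,0],0.045],[[0,0,0],[0,0,0],0.045],[[0,0,0],[0,0,0],0.045]]'; python3 go.py
python3 - <<'E'
from h import *
s=env.camera("scene");t=env.camera("top")
a=cv2.resize(s["pixels"][170:340,100:300],None,fx=2.5,fy=2.5);b=cv2.resize(t["pixels"][150:320,300:460],None,fx=2.5,fy=2.5)
cv2.imwrite("pics/f.png",np.hstack([a[:425],b[:425]])[:,:800,::-1])
E
```

```text
clock: 16.3
tool_pos: [0.5767, -0.2361, 0.2962]
ee_rot: [0.498, 0.504, 0.495, -0.503]
wrist_force: [0.4, -0.3, -1.0]
opening: 0.0449
t 16.3 tcp [ 0.5767 -0.2361  0.2962] axes x,y,z [[0.005, -0.002, -1.0], [1.0, -0.014, 0.005], [-0.014, -1.0, 0.002]] F [ 0.4  -0.34 -0.95] M [-0.04 -0.04 -0.02] open 0.0449 q6 -0.38
```

View pics/f.png

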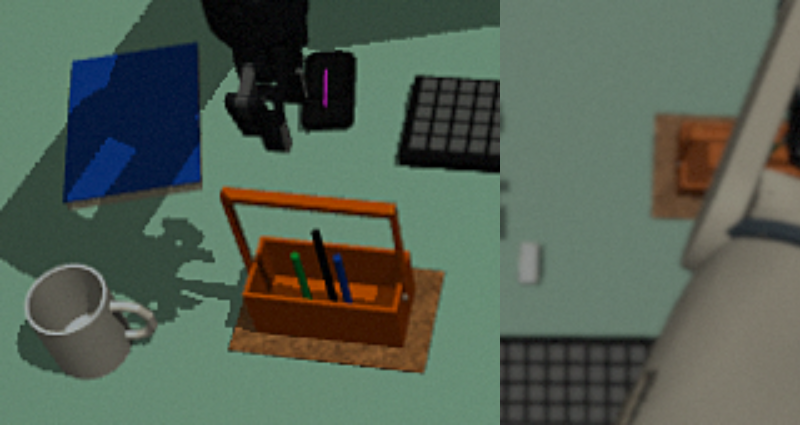

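The caddy stands upright on the mat with the gripper clear above it. In the picture its near bottom edge runs (248,330)–(405,347). I'll do a numeric check, then hand in.

Run:
```python
from h import *
s=env.camera("scene")
S=lambda l:(np.array(l,float)+.5)/2.5-.5+[100,170]
print("bottom near",at(s,S([[248,330],[405,347]]),.004).round(4)[:,:2].tolist(),"rim near",at(s,S([[245,295],[400,313]]),.074).round(4)[:,:2].tolist(),"rim far",at(s,S([[262,238],[412,255]]),.074).round(4)[:,:2].tolist())
```

```text
bottom near [[0.6077, -0.3225], [0.6095, -0.1612]] rim near [[0.6082, -0.3107], [0.6117, -0.1589]] rim far [[0.5416, -0.3104], [0.5457, -0.1586]]
```

```bash
python3 -c "
from workcell import env
print(env.sign_off())"
```

```text
the job is handed in; nothing more can be done
None
```

The caddy is off the hook and standing upright on the cork mat, and the job is handed in (arm clock about 16 s of 67 s). `sign_off` reports no verdict.

**Unhooking:** I gripped the bar between the prongs and pressed it back against the keepers at about 6–7 N. The hard stops were felt at bar x ≈ 0.551 m, with 12.8 N at the wrist. The first lift drifted forward to the lips' edge, so I pressed back once more. I then raised the bar 35 mm and drew it about 80 mm clear of the hook's nominal bar position.

**Hook load:** the wrist never read more than about 15 N. The caddy's weight adds about 3 N to that, so I estimate at most about 17 N on the hook, against the 22 N limit. This is not a direct reading of the contact force.

**Last checks:**

| Check | Result |
|---|---|
| Caddy middle | about (0.577, -0.235) m, mat (0.574, -0.236) m, so about 3 mm off |
| Length against the mat | within about 1° |
| Upright | yes, from the rim and base edges in the scene camera |
| Touchdown | about 13 N at the wrist, so about 16 N on the mat (limit 40 N) |
| Gripper | open, more than 100 mm above its release point, touching nothing |

- **Views:** the top camera was partly blocked by the arm at the end, so the final position comes from the scene camera alone.
- **Bystanders:** I did not measure them again. The mug, mouse, notebook and eraser showed no visible disturbance in the last picture. The flask and power bank were outside that crop.

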